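Let a praline out of the lever-lift dispenser into a cup

ROBOT

A 6-joint arm with a two-finger parallel gripper is mounted at the origin on the work surface. World frame = base frame: x ahead of the robot, y to its left, z up, the work surface at z = 0. Lengths are in m, angles in rad, forces in N, time in s.
With the tool pointing down it reaches from about 0.3 to 0.875 m from the base axis. Payload 6.4 kg.
Tool frame: the origin (TCP) lies between the finger pads; the fingertips stand 19 mm ahead of it and the grasp point (between the pads) is the TCP; z points along the fingers, y is the direction in which the jaws open and shut (so a half turn about z gives the same grasp; the last joint's range is limited). The gripper opens to 85 mm and grips with 20 to 120 N. Pads are 22 mm wide; open, the fingers measure 114 mm over their backs; the gripper's body (76 mm by 85 mm) begins 54 mm behind the grasp point. The pads swing forward as they close: fully open they stand 13 mm farther back than shut.
Start: joints at [1.026, 0.181, 1.607, -0, 1.354, -0.206], TCP at [0.191, 0.542, 0.224] pointing down, gripper open.
Joint ranges: [-2.99, 2.99], [-0.89, 2.07], [0.3, 2.58], [-1.14, 4.28], [0, 2.63], [-3.12, 3.12]. Speed limits (rad/s): [2.57, 2.57, 3.01, 3.14, 3.14, 3.14].

INTERFACE

Orientations are given as a unit quaternion [w, x, y, z].
In Python, from bench import * gives the robot as it stands.
- The arm moves only by the tool apply_moves, never from a script. Its argument "moves" is a list that holds one entry, the list of rows, each a list of 7 numbers: the shift along the tool's x, y, z in cm, then the turn, a rotation vector about the tool's x, y, z in rad, then the opening, from 0 (shut) to 1 (fully open). A call has 1 to 8 rows; each row is the pose to reach, as a shift and turn from the pose commanded when the call began, along the tool's axes at that moment; what a row does not reach only later rows make up. A row lasts 1/10 s, in which the tool goes at most 50 mm and 8.59 degrees, less where a joint would pass 70% of its speed; a pose out of reach is approached as far as the arm can. A call with a gripper value outside its range is refused whole. The fingers move at their own pace and stop on an object; the grip force is fixed at half the most. Time passes only in rows, so rows that repeat a pose let the fingers close. It gives the time, the measured TCP pose, the force and the opening at its end, in the units of the state.
- get_obs(): the state, without advancing time (a new reading comes with each control period).
- camera(name): name is "side" or "top"; returns the picture (384x512x3 uint8, red, green, blue); there is no depth.
- get_calibration(name): a dict with "vertical_fov" (degrees; the focal length in pixels is half the picture's height over the tangent of half this angle, whatever the lens; pixels are square), "cx", "cy" (the principal point, pixels), "R" (3x3) and "t" (3): a world point X has camera coordinates R X + t. Camera axes: x right, y down, z forward; pixel columns grow to the right and rows downward; lengths in m; the calibration is good to about 2 mm. A picture is of the moment at which its call begins. get_calibration takes no time and is no camera call.
- hand_in(): hands the job in, once; it reports no verdict.
The state is a dict: "time_s": time; "q": joint angles; "dq": joint speeds; "joint_efforts": joint torques, N m; "eef_pos": TCP position; "eef_rot": TCP orientation; "wrist_force": force on the tool from outside, world axes, zero at the start; "torque": the same for the moment, N m; "opening": opening from 0.0 (shut) to 1.0 (fully open).
Only numpy, scipy, OpenCV 4.12 (cv2) and the standard library are available. Lean on these libraries where they do the work, as an engineer would, in place of code of your own. Each camera call takes 0.05 s, during which the arm holds its last target. There are 200 camera calls.

TASK

Stand the white cup upright on the bamboo coaster, in the middle, under the end of the dispenser's chute. Then press the red lever pad all the way down so that the clear lid rises and the praline rolls into the cup, and ease the lever gently back up to the top so that the lid closes softly and does not snap shut. Work the lid only with the lever, do not touch the praline, and leave the cup where it is and the jam pot and spoon undisturbed.

Things in the scene. Friction and masses are not known exactly. Their poses are not given: they have to be found in the camera images.
- dispenser: Fixed sweet dispenser: clear acrylic box (80 mm wide, 150 high, from x 0 to 134 mm) on a dark steel base. Origin on the desk under the middle of the box's front; -x is the way the chute runs, +y the lever's side. An open steel chute, 40 mm wide, sides up to 94 mm high, slopes down and sticks out 70 mm. A round bamboo coaster, 95 mm across, 8 mm thick, is fixed before it.
- coaster_spot (a point): Centre of the coaster's upper face, 8 mm above the desk: where the middle of the cup's foot belongs. It is 41 mm in front of the end of the chute; a centred cup clears the chute by 9 mm, so it can be lowered straight down. Axes as the dispenser's.
- spout_tip (a point): Middle of the end of the chute, on its floor, 70 mm above the desk; the cup's rim on the coaster stands at 58 mm.
- lid: Blue-tinted clear lid, 135 by 88 mm, with a front apron 73 mm high that holds the praline back. Origin on its hinge at the box's back upper edge, 152 mm high. Its front rises as it opens: closed top at 157 mm, fully open (0.6 rad) front at about 235 mm. The praline is let through at about half of the lever's travel.
- pedal (a joint): Angle of the sprung lever: 0 = up (lid shut), 0.30 rad = fully down at its stop (lid open). The lid turns twice as far as the lever. About 3 N at the pad starts it, 7 N holds it fully down. If let go it springs up at once and the lid snaps shut; the pad should take a second or more to come back up.
- pedal_pad (a point): Centre of the top of the red lever pad, 46 mm (x) by 40 mm (y), 56 mm above the desk when up and 21 mm fully down. It turns about a level pivot 120 mm behind it (dispenser +x), 48 mm above the desk, so it moves almost straight down, 35 mm. It lies beside the coaster, 115 mm from its centre (dispenser +y).
- cup: White ceramic espresso cup without a handle, open at the top, 64 mm across at the rim and 62 mm across at 14 mm height, narrower at its foot (46 mm), 50 mm high, wall 4 mm, about 110 g. Origin at the centre of its underside, z up.
- praline: Gold-foil-wrapped praline, a hard ball of 28 mm diameter and 15 g. Origin at its centre. It starts inside the box, on the chute against the lid's apron.
- jam_pot: Black ceramic jam pot with its fitted lid on, 76 mm across, 90 mm high, loose, to be left alone. Origin at the centre of its underside.
- spoon: Stainless demitasse spoon, 115 mm long, lying loose on the desk, to be left alone. Its x axis runs along it.
There are look-alikes about, which are no part of the job. Several things look just like the cup: the one meant starts nearest to the robot's base.

How it is judged:
On the way, in this order (a step that is already met when the one before it is completed fails the run):
1. the cup stands upright on the coaster, let go, with the lid still shut (horizontal distance between cup and coaster_spot below 0.015 m and z of cup in the frame of coaster_spot below 0.004 m and angle between cup's own z axis and vertical below 0.1 rad and contact force between the fingers and cup below 0.1 N and value of joint pedal below 0.03 rad), for 0.2 s.
2. the lever is pressed down (value of joint pedal above 0.24 rad), for 0.2 s.
At the end, for the whole second after the job is handed in: The praline lies in the cup; the cup stands at rest, upright within 0.1 rad on the coaster, its middle within 18 mm of the coaster's centre; the lever is back up (below 0.02 rad) and so the lid is shut (horizontal distance between praline and cup below 0.022 m and z of praline in the frame of cup between 0.01 and 0.04 m and horizontal distance between cup and coaster_spot below 0.018 m and z of cup in the frame of coaster_spot below 0.004 m and angle between cup's own z axis and vertical below 0.1 rad and linear speed of cup below 0.02 m/s and value of joint pedal below 0.02 rad); the robot touches nothing.
It fails at once if the lever springs back faster than 0.6 rad/s (about 70 mm/s at the pad): the lid snaps shut (velocity of joint pedal below -0.6 rad/s).
It fails at once if the lid is touched by the robot (contact force between any of the fingers, the arm and lid above 1 N).
It fails at once if the praline is touched by the fingers (contact force between the fingers and praline above 0.5 N).
It fails at once if the jam pot is moved by more than 20 mm (distance of jam_pot from where it was at the start of the episode above 0.02 m).
It fails at once if the spoon is moved by more than 20 mm (distance of spoon from where it was at the start of the episode above 0.02 m).
It also fails if it takes over 58 s, if anything falls off the work surface, if the arm or the gripper's body presses on something with over 40 N, if the wrist force passes 120 N, or if a joint passes its speed limit or range.

## Working session

There is one attempt and no reset: what is moved stays moved. The work goes in short steps, Python scripts to look and compute and a tool call to move; the robot and the scene stay as the last step left them, time stands still between calls to the robot, and variables do not carry over. Pictures are saved under pics/ and viewed, about 8 in all and at most 12, crops included, and the job is handed in when it is done.

Besides the shell and the picture viewer there is one more tool, called after ">>>" as name(argument=value, ...), one argument or row to a line, values as JSON. apply_moves: Moves the arm, as the interface text tells. Its arguments: {"type":"object","properties":{"moves":{"type":"array","items":{"type":"array","items":{"type":"array","items":{"type":"number"}}}}},"required":["moves"]}

```bash
mkdir -p pics; ls; python3 - <<'E'
from bench import *
import cv2
for n in("side","top"):
    cv2.imwrite(f"pics/{n}0.png",cv2.resize(camera(n),None,fx=1.5,fy=1.5,interpolation=cv2.INTER_CUBIC)[:,:,::-1])
    c=get_calibration(n);print(n,c)
print(get_obs())
E
```

```text
pics
side {'vertical_fov': 56.7643500125412, 'cx': 257.8349360894853, 'cy': 195.04193993974485, 'R': array([[-0.86479048, -0.50212826,  0.00215382],
       [-0.38654589,  0.66297869, -0.64112521],
       [ 0.32049915, -0.55527153, -0.76743327]]), 't': array([0.49812494, 0.34696821, 0.90037811])}
top {'vertical_fov': 44.59892660262838, 'cx': 259.67450717386356, 'cy': 193.15077067613092, 'R': array([[ 0.02412197, -0.99947766, -0.02150658],
       [-0.98015711, -0.01941087, -0.19726952],
       [ 0.19674901,  0.02583835, -0.98011336]]), 't': array([-0.04273271,  0.60554396,  1.3931407 ])}
{'time_s': 0.1, 'q': array([ 1.02570510e+00,  1.81453957e-01,  1.60788734e+00, -1.61920541e-05,
        1.35380351e+00, -2.06264690e-01]), 'dq': array([-4.73106277e-04, -3.33441919e-03, -1.52577315e-03,  6.72275936e-05,
       -1.35542145e-04,  9.79514259e-04]), 'joint_efforts': array([ 1.41100107e-03, -4.45882916e+01, -3.52234447e+01, -2.52468080e-04,
        4.24101076e-03, -3.22883864e-05]), 'eef_pos': array([0.19082454, 0.54188468, 0.22349143]), 'eef_rot': array([-2.77392119e-04,  1.68602272e-01,  9.85683860e-01, -7.24854098e-04]), 'wrist_force': array([ 0.84230935, -0.87752303,  0.34429006]), 'torque': array([-5.43643054e-06,  9.54743482e-03,  1.42381014e-02]), 'opening': 1.0004637421606848}
```

View pics/top0.png

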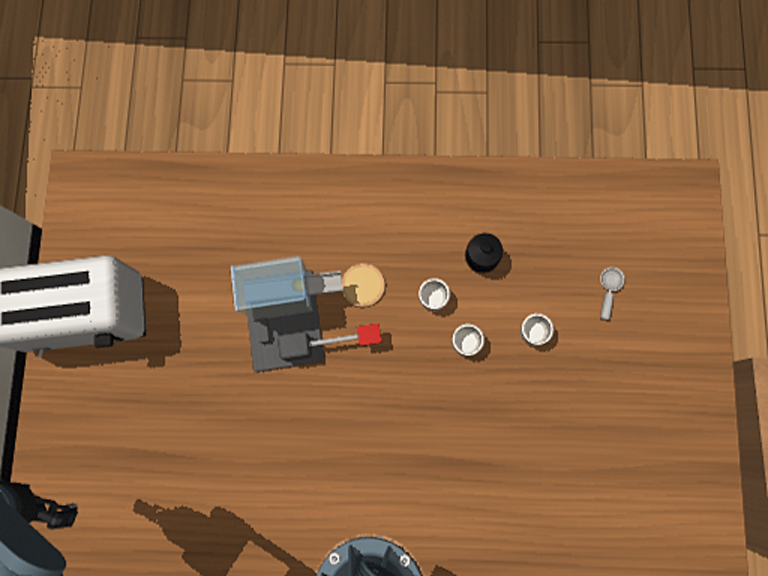

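View pics/side0.png

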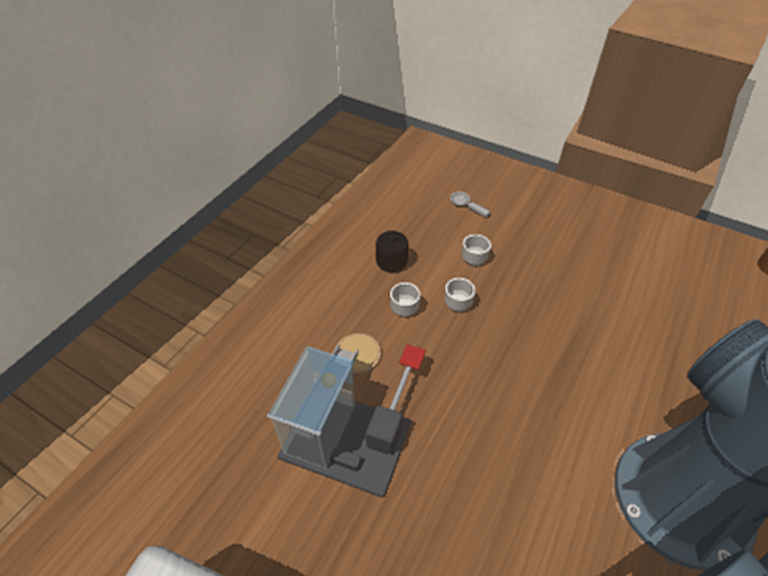

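The top view (1.5x) shows three white cups at (434,294), (468,340) and (538,330). The coaster is at (363,284), the red pad at (369,334), the jam pot at (484,252) and the spoon at (610,292). The robot base is at about (370,560), so the cup at (468,340) looks nearest. I'll check that in a close crop and by triangulation.

```bash
cat > h.py <<'E'
from bench import *
import numpy as np, cv2
def ray(n,u,v):
    c=get_calibration(n); f=192/np.tan(np.radians(c["vertical_fov"]/2))
    R=np.array(c["R"]);d=R.T@np.array([(u-c["cx"])/f,(v-c["cy"])/f,1]);return -R.T@np.array(c["t"]),d
def atz(n,u,v,z):
    o,d=ray(n,u,v);return o+d*(z-o[2])/d[2]
def proj(n,X):
    c=get_calibration(n); f=192/np.tan(np.radians(c["vertical_fov"]/2));p=np.array(c["R"])@np.array(X)+np.array(c["t"])
    return np.array([c["cx"]+f*p[0]/p[2],c["cy"]+f*p[1]/p[2]])
def crop(n,u0,v0,w,h,s,name):
    cv2.imwrite("pics/"+name,cv2.resize(camera(n)[v0:v0+h,u0:u0+w],None,fx=s,fy=s,interpolation=cv2.INTER_CUBIC)[:,:,::-1])
E
python3 - <<'E'
from h import *
crop("top",215,150,160,100,5,"topc.png");crop("side",220,150,120,120,5,"sidec.png")
for p in((434,294),(468,340),(538,330)):
    X=atz("top",p[0]/1.5,p[1]/1.5,.03);print(X,np.hypot(*X[:2]))
E
```

```text
[ 0.60500545 -0.12258438  0.03      ] 0.6172993780988363
[ 0.5090552  -0.19425707  0.03      ] 0.5448605408168798
[ 0.53306752 -0.33938277  0.03      ] 0.6319348387113691
```

View pics/topc.png

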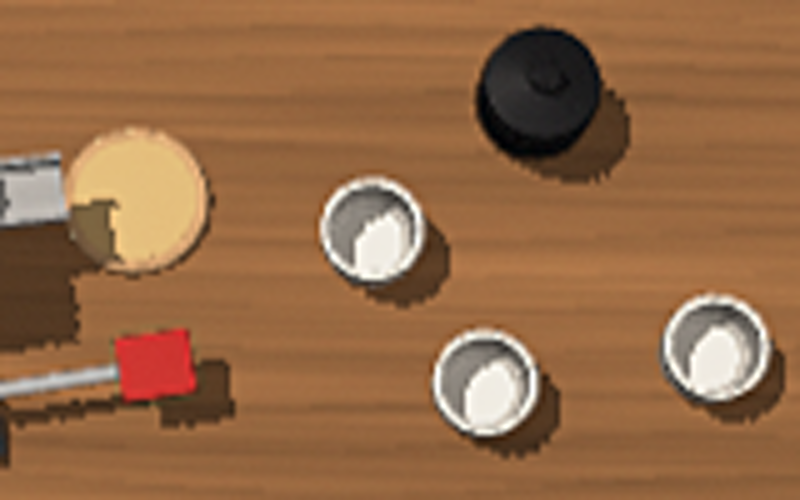

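View pics/sidec.png

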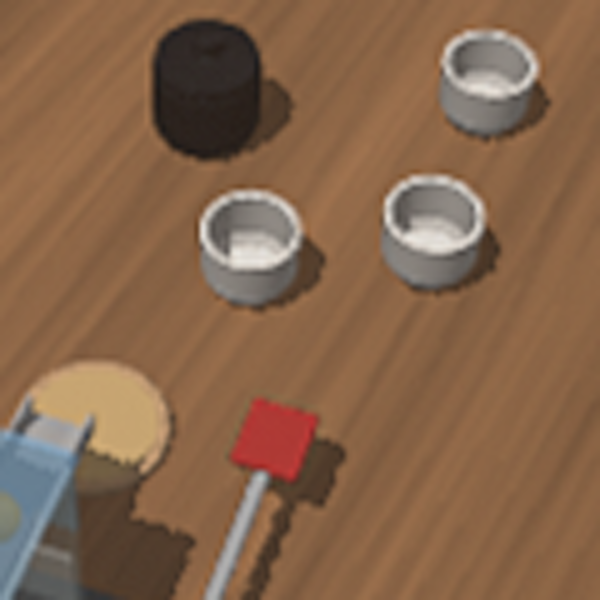

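```bash
cat >> h.py <<'E'
T=lambda x,y,z:atz("top",215+(x+.5)/5-.5,150+(y+.5)/5-.5,z)
S=lambda x,y,z:atz("side",220+(x+.5)/5-.5,150+(y+.5)/5-.5,z)
E
python3 - <<'E'
from h import *
np.set_printoptions(precision=4,suppress=True)
print("cup",T(486,382,.05),S(434,209,.05))
print("cup2",T(373,230,.05),S(250,226,.05))
print("cup diam",np.linalg.norm(T(433,382,.05)-T(539,382,.05)))
a,b=T(137,199,.008),S(97,424,.008);print("coaster",a,b, "d",np.linalg.norm(T(66,199,.008)-T(208,199,.008)))
p,q=T(156,366,.056),S(275,439,.056);print("pad",p,q,"sep",np.linalg.norm((p-a)[:2]),np.linalg.norm((q-b)[:2]))
print("padedges",[np.linalg.norm(T(*i,.056)-T(*j,.056)) for i,j in(((115,341),(188,330)),((188,330),(196,391)),((196,391),(124,402)))])
print("pad axis dir",T(188,330,.056)-T(115,341,.056),T(196,391,.056)-T(124,402,.056))
e1,e2=T(60,153,.07),T(69,220,.07);print("chute end",e1,e2,(e1+e2)/2, "dist",np.linalg.norm(((e1+e2)/2-a)[:2]))
print("pot",T(540,87,.09))
E
```

```text
cup [ 0.5085 -0.1919  0.05  ] [ 0.5102 -0.1951  0.05  ]
cup2 [ 0.6024 -0.1214  0.05  ] [ 0.6048 -0.1235  0.05  ]
cup diam 0.06503251855812986
coaster [0.628  0.0293 0.008 ] [0.6252 0.0291 0.008 ] d 0.09167602396344177
pad [0.5133 0.0111 0.056 ] [0.5134 0.0126 0.056 ] sep 0.11608054503643908 0.11299887834908343
padedges [np.float64(0.0455071733375585), np.float64(0.038155284752115055), np.float64(0.044661472348300285)]
pad axis dir [ 0.0078 -0.0448  0.    ] [ 0.0077 -0.044   0.    ]
chute end [0.6433 0.074  0.07  ] [0.601  0.0668 0.07  ] [0.6221 0.0704 0.07  ] dist 0.041541482536447724
pot [ 0.6858 -0.221   0.09  ]
```

The measurements agree: the pad-to-coaster separation is about 115 mm, the chute end is 41.5 mm away, and the sizes match. The target cup is at about (0.509,-0.193), the coaster at (0.627,0.029) and the pad at (0.5135,0.011). The jaw axis goes along dispenser y, with tool y at about 9.8°.

```bash
cat >> h.py <<'E'
from scipy.spatial.transform import Rotation as Ro
def go(p,yaw=9.8):
    o=get_obs();q=o["eef_rot"];R=Ro.from_quat([q[1],q[2],q[3],q[0]])
    y=np.array([np.cos(np.radians(yaw)),np.sin(np.radians(yaw)),0]);z=np.array([0,0,-1.])
    G=Ro.from_matrix(np.array([np.cross(y,z),y,z]).T)
    print("t",round(o["time_s"],2),"pos",o["eef_pos"].round(4),"F",o["wrist_force"].round(1),"shift cm",(R.inv().apply(np.array(p)-o["eef_pos"])*100).round(2),"turn",(R.inv()*G).as_rotvec().round(4))
E
python3 - <<'E'
from h import *
go([.509,-.193,.18])
E
```

```text
t 0.2 pos [0.1909 0.542  0.2237] F [-0.1 -0.2 -0. ] shift cm [-54.43 -58.75   4.42] turn [-1.100e-03  3.000e-04  1.061e+00]
```

>>> apply_moves(
  moves=[
    [[-27,-29,0,0,0,0.53,1],[-27,-29,0,0,0,0.53,1],[-27,-29,0,0,0,0.53,1],[-27,-29,0,0,0,0.53,1],[-27,-29,0,0,0,0.53,1],[-27,-29,0,0,0,0.53,1],[-27,-29,0,0,0,0.53,1],[-27,-29,0,0,0,0.53,1]],
  ],
)

```text
time_s: 1.0
eef_pos: [0.3497, 0.1771, 0.2245]
eef_rot: [0.0, 0.421, 0.907, 0.0]
wrist_force: [1.0, 1.2, -0.3]
opening: 0.999
```

```bash
python3 - <<'E'
from h import *
go([.509,-.193,.12])
E
```

```text
t 1.0 pos [0.3497 0.1771 0.2245] F [ 1.   1.2 -0.3] shift cm [-38.54 -11.74  10.46] turn [9.000e-04 3.000e-04 5.309e-01]
```

>>> apply_moves(
  moves=[
    [[-38.5,-11.7,4,0,0,0.53,1],[-38.5,-11.7,4,0,0,0.53,1],[-38.5,-11.7,4,0,0,0.53,1],[-38.5,-11.7,4,0,0,0.53,1],[-38.5,-11.7,4,0,0,0.53,1],[-38.5,-11.7,4,0,0,0.53,1],[-38.5,-11.7,4,0,0,0.53,1],[-38.5,-11.7,4,0,0,0.53,1]],
  ],
)

```text
time_s: 1.8
eef_pos: [0.5073, -0.1886, 0.1843]
eef_rot: [-0.0, 0.644, 0.765, 0.0]
wrist_force: [0.7, 0.0, 0.7]
opening: 1.0
```

>>> apply_moves(
  moves=[
    [[0,0,0,0,0,0,1],[0,0,0,0,0,0,1],[0,0,0,0,0,0,1]],
  ],
)

```text
time_s: 2.1
eef_pos: [0.5065, -0.1856, 0.1845]
eef_rot: [-0.001, 0.644, 0.765, 0.0]
wrist_force: [-0.0, 0.3, 0.4]
opening: 1.0
```

```bash
python3 - <<'E'
from h import *
go([.509,-.193,.038])
E
```

```text
t 2.1 pos [ 0.5065 -0.1856  0.1845] F [-0.   0.3  0.4] shift cm [-0.79  0.13 14.65] turn [-0.0006 -0.0009  0.0013]
```

>>> apply_moves(
  moves=[
    [[-0.8,0.1,2.5,0,0,0,1],[-0.8,0.1,5,0,0,0,1],[-0.8,0.1,7.5,0,0,0,1],[-0.8,0.1,9,0,0,0,1],[-0.8,0.1,10.5,0,0,0,1],[-0.8,0.1,12,0,0,0,1],[-0.8,0.1,13.5,0,0,0,1],[-0.8,0.1,14.6,0,0,0,1]],
  ],
)

```text
time_s: 2.9
eef_pos: [0.5092, -0.194, 0.0376]
eef_rot: [-0.0, 0.644, 0.765, -0.0]
wrist_force: [-0.2, 0.3, -0.1]
opening: 0.998
```

```bash
python3 - <<'E'
from h import *
crop("side",220,130,120,100,5,"s1.png");go([.509,-.193,.038])
E
```

```text
t 2.95 pos [ 0.5081 -0.1934  0.036 ] F [-0.8  0.4 -1.2] shift cm [ 0.03  0.1  -0.2 ] turn [-0.0022 -0.002   0.0009]
```

View pics/s1.png

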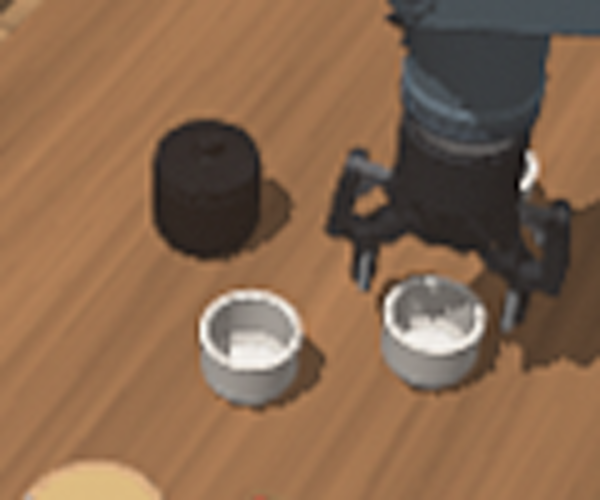

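```bash
python3 - <<'E'
from h import *
pj=lambda X:(5*(proj("side",X)-[220,130]+.5)).round(0)
c=np.array([.508,-.1934]);y=np.array([.985,.17])
for z in(.017,.03,.05):
  print(z,pj([*c,z]),pj([*(c+.05*y),z]),pj([*(c-.05*y),z]))
E
```

```text
0.017 [431. 345.] [358. 325.] [506. 366.]
0.03 [433. 333.] [359. 312.] [509. 354.]
0.05 [437. 313.] [361. 292.] [513. 334.]
```

The fingertips show at (363,285) and (512,328), higher than the projection predicts for z=0.03. I'll look closer, from both views.

```bash
python3 - <<'E'
from h import *
a=camera("side")[165:215,275:345];b=camera("top")[190:250,280:350]
r=lambda i:cv2.resize(i,(400,int(400*i.shape[0]/i.shape[1])),interpolation=cv2.INTER_CUBIC)
a,b=r(a),r(b);b=b[:a.shape[0]] if b.shape[0]>a.shape[0] else b
b2=r(camera("top")[190:240,280:350])
cv2.imwrite("pics/c2.png",cv2.convertScaleAbs(np.hstack([a,b2])[:,:,::-1],alpha=1.5))
E
```

```text
(no output)
```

View pics/c2.png

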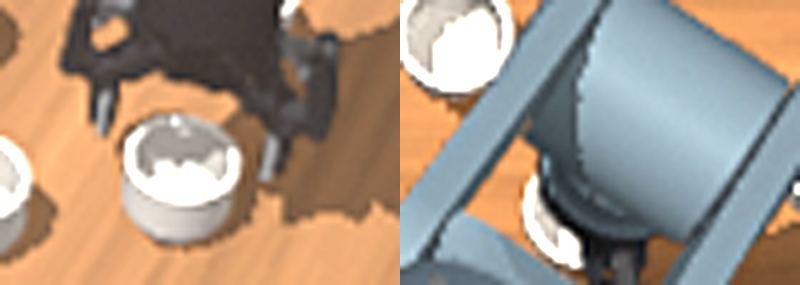

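```bash
python3 - <<'E'
from h import *
c=np.array([.508,-.1934]);y=np.array([.985,.17])
k=lambda uv:((uv-[280,190]+.5)*400/70+[400,0]).round()
for z in(.03,.055,.08,.15):
  print(z,k(proj("top",[*(c-.05*y),z])),k(proj("top",[*(c+np.array([.0075,-.013])-.05*y),z])))
for uv in((292.9,188.6),(321.9,196.5)):
  print([atz("side",*uv,z).round(4) for z in(.02,.03,.04,.05,.06)])
E
```

```text
0.03 [600. 305.] [624. 292.]
0.055 [604. 301.] [629. 287.]
0.08 [609. 296.] [633. 282.]
0.15 [622. 283.] [648. 268.]
[array([ 0.5623, -0.2084,  0.02  ]), array([ 0.5591, -0.2003,  0.03  ]), array([ 0.5559, -0.1921,  0.04  ]), array([ 0.5527, -0.1839,  0.05  ]), array([ 0.5495, -0.1758,  0.06  ])]
[array([ 0.4653, -0.2255,  0.02  ]), array([ 0.4632, -0.2172,  0.03  ]), array([ 0.4611, -0.2088,  0.04  ]), array([ 0.459 , -0.2005,  0.05  ]), array([ 0.4568, -0.1921,  0.06  ])]
```

```bash
python3 - <<'E'
from h import *
b=cv2.resize(camera("top")[200:270,280:350],(560,560),interpolation=cv2.INTER_CUBIC)
cv2.imwrite("pics/c3.png",cv2.convertScaleAbs(b[:,:,::-1],alpha=1.8))
c=np.array([.508,-.1934]);y=np.array([.985,.17])
for z in(.03,.055): print(z,(proj("top",[*(c-.0425*y),z])-[279.5,199.5])*8,(proj("top",[*(c-.057*y),z])-[279.5,199.5])*8)
print((proj("top",[.509,-.193,.05])-[279.5,199.5])*8)
E
```

```text
0.03 [276.24758793 327.87816166] [282.59456799 364.9777147 ]
0.055 [282.30848742 321.43103105] [288.77700652 359.15643523]
[261.3027218  210.79183683]
```

View pics/c3.png

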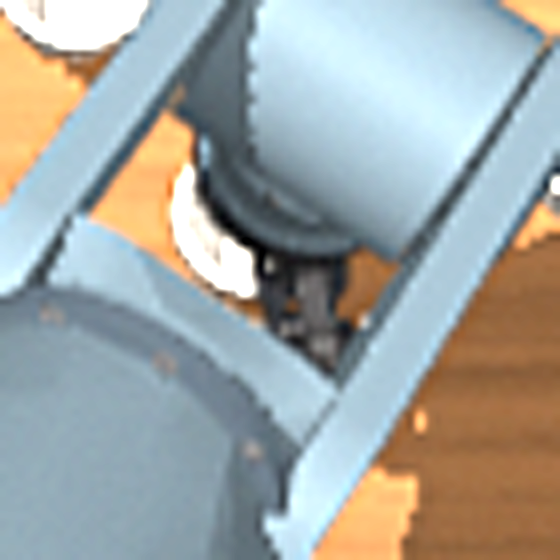

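Both views are consistent with the TCP being laterally right, and with the open tips sitting high, just at rim level (z≈0.05). I'll go 5 mm lower and close.

>>> apply_moves(
  moves=[
    [[0,0.1,0.2,0,0,0,1],[0,0.1,0.4,0,0,0,1],[0,0.1,0.4,0,0,0,0.8],[0,0.1,0.4,0,0,0,0.6],[0,0.1,0.4,0,0,0,0.5],[0,0.1,0.4,0,0,0,0.4],[0,0.1,0.4,0,0,0,0.4],[0,0.1,0.4,0,0,0,0.4]],
  ],
)

```text
time_s: 3.95
eef_pos: [0.5103, -0.1942, 0.0357]
eef_rot: [0.0, 0.644, 0.765, -0.0]
wrist_force: [-2.8, 1.6, 7.4]
opening: 0.685
```

```bash
python3 - <<'E'
from h import *
go([.509,-.193,.12]);
b=cv2.resize(camera("side")[165:215,275:345],(700,500),interpolation=cv2.INTER_CUBIC)
cv2.imwrite("pics/c4.png",cv2.convertScaleAbs(b[:,:,::-1],alpha=1.5))
E
```

```text
t 3.95 pos [ 0.5103 -0.1942  0.0357] F [-2.8  1.6  7.4] shift cm [ 0.14 -0.11 -8.43] turn [-0.      0.0004  0.0011]
```

View pics/c4.png

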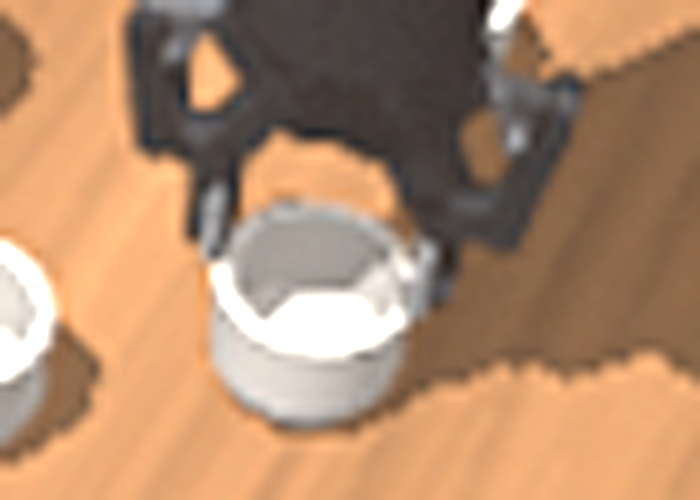

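The jaws stopped on the cup: opening 0.685, cup still upright and not shifted. I'll lift slowly and check the hold.

>>> apply_moves(
  moves=[
    [[0,0,-0.5,0,0,0,0.4],[0,0,-1,0,0,0,0.4],[0,0,-1.7,0,0,0,0.4],[0,0,-2.5,0,0,0,0.4],[0,0,-4,0,0,0,0.4],[0,0,-5.5,0,0,0,0.4],[0,0,-7,0,0,0,0.4],[0,0,-7,0,0,0,0.4]],
  ],
)

```text
time_s: 4.8
eef_pos: [0.5122, -0.1951, 0.1081]
eef_rot: [0.003, 0.644, 0.765, 0.0]
wrist_force: [0.9, 0.1, -0.5]
opening: 0.691
```

```bash
python3 - <<'E'
from h import *
go([.627,.029,.18]);
b=cv2.resize(camera("side")[130:210,265:345],(640,640),interpolation=cv2.INTER_CUBIC)[:600]
cv2.imwrite("pics/c5.png",cv2.convertScaleAbs(b[:,:,::-1],alpha=1.5))
for z in(.03,.04,.09,.1): print(z,(proj("side",[.5095,-.1935,z])-[264.5,129.5])*8)
E
```

```text
t 4.8 pos [ 0.5122 -0.1951  0.1081] F [ 0.9  0.1 -0.5] shift cm [20.09 15.18 -7.21] turn [0.0042 0.0039 0.0011]
0.03 [329.84479179 530.53326163]
0.04 [332.47695212 514.59273612]
0.09 [346.18764083 431.55995839]
0.1 [349.04515453 414.25467892]
```

View pics/c5.png

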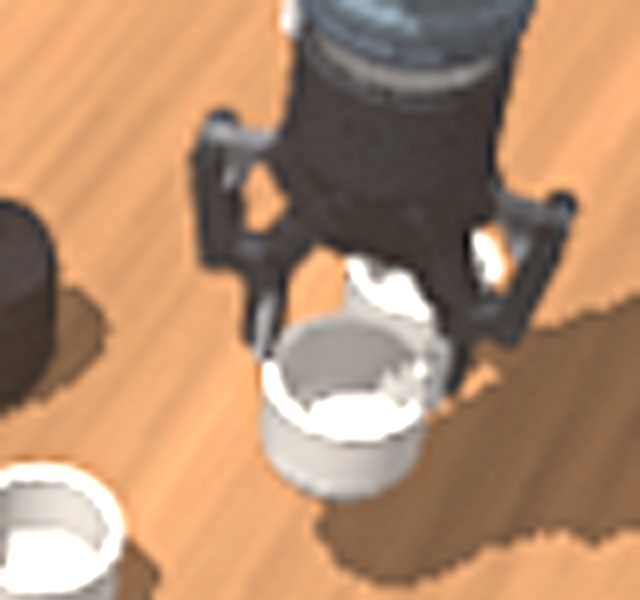

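```bash
python3 - <<'E'
from h import *
for v in(372,378):
  print([ (atz("side",264.5+344/8,129.5+v/8,z)-get_obs()["eef_pos"]).round(4) for z in(.115,.12,.125)])
a=camera("top");cv2.imwrite("pics/t5.png",a[:,:,::-1])
E
```

```text
[array([ 0.0047, -0.0045,  0.0084]), array([ 0.0032, -0.    ,  0.0134]), array([0.0017, 0.0045, 0.0184])]
[array([ 0.0034, -0.0017,  0.0084]), array([0.0019, 0.0028, 0.0134]), array([0.0004, 0.0073, 0.0184])]
```

Held and upright. The cup is centred under the TCP within about 3 mm, and its foot is about 36 mm below the TCP. I'll carry it over the coaster.

>>> apply_moves(
  moves=[
    [[0,0,-2.5,0,0,0,0.4],[1,1,-5,0,0,0,0.4],[4,3,-7,0,0,0,0.4],[8,6,-7,0,0,0,0.4],[12,9,-7,0,0,0,0.4],[16,12,-7,0,0,0,0.4],[19,14.2,-7,0,0,0,0.4],[20,15.1,-7,0,0,0,0.4]],
  ],
)

```text
time_s: 5.7
eef_pos: [0.625, 0.0326, 0.1735]
eef_rot: [-0.001, 0.642, 0.766, -0.0]
wrist_force: [-0.8, -0.2, -0.7]
opening: 0.69
```

>>> apply_moves(
  moves=[
    [[0,0,0,0,0,0,0.4],[0,0,0,0,0,0,0.4],[0,0,0,0,0,0,0.4]],
  ],
)

```text
time_s: 6.0
eef_pos: [0.6241, 0.0274, 0.1743]
eef_rot: [-0.0, 0.644, 0.765, -0.0]
wrist_force: [0.3, 0.2, -1.2]
opening: 0.689
```

```bash
python3 - <<'E'
from h import *
go([.627,.029,.045])
E
```

```text
t 6.0 pos [0.6241 0.0274 0.1743] F [ 0.3  0.2 -1.2] shift cm [ 0.12  0.32 12.93] turn [-0.0012  0.0002 -0.0007]
```

>>> apply_moves(
  moves=[
    [[0.1,0.3,2,0,0,0,0.4],[0.1,0.3,4,0,0,0,0.4],[0.1,0.3,6,0,0,0,0.4],[0.1,0.3,8,0,0,0,0.4],[0.1,0.3,9.5,0,0,0,0.4],[0.1,0.3,11,0,0,0,0.4],[0.1,0.3,11.5,0,0,0,0.4],[0.1,0.3,11.5,0,0,0,0.4]],
  ],
)

```text
time_s: 6.8
eef_pos: [0.6271, 0.0301, 0.059]
eef_rot: [-0.001, 0.644, 0.765, -0.0]
wrist_force: [0.3, 0.3, -0.8]
opening: 0.691
```

```bash
python3 - <<'E'
from h import *
go([.627,.029,.044])
crop("side",220,180,80,75,8,"p1.png")
for z in (.01+.008,.058+.01): print((proj("side",[.627,.029,z])-[219.5,179.5])*8)
E
```

```text
t 6.8 pos [0.6271 0.0301 0.059 ] F [ 0.3  0.3 -0.8] shift cm [-0.11 -0.02  1.5 ] turn [-0.0014 -0.0004  0.0005]
[151.13308031 422.28547665]
[145.65177627 345.13526737]
```

View pics/p1.png

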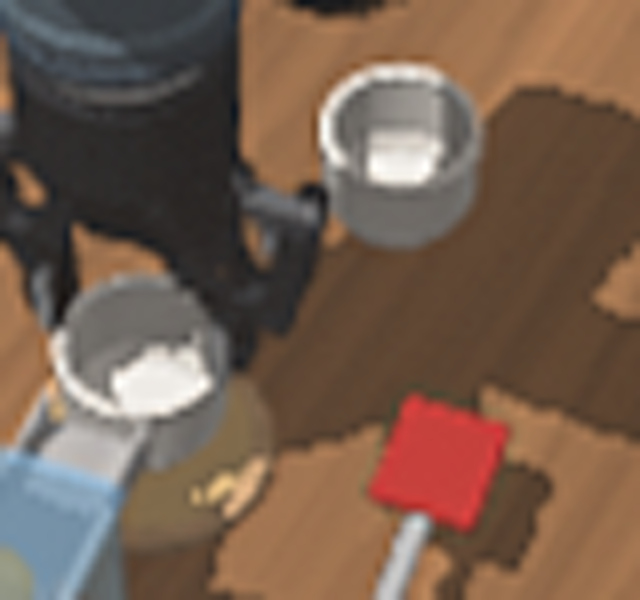

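Over the coaster, the rim centre reads (143,342) against a predicted (145,345), and the cup clears the chute. I'll lower it the last 14 mm.

>>> apply_moves(
  moves=[
    [[-0.1,0,0.3,0,0,0,0.4],[-0.1,0,0.6,0,0,0,0.4],[-0.1,0,0.9,0,0,0,0.4],[-0.1,0,1.1,0,0,0,0.4],[-0.1,0,1.2,0,0,0,0.4],[-0.1,0,1.3,0,0,0,0.4],[-0.1,0,1.3,0,0,0,0.4],[-0.1,0,1.3,0,0,0,0.4]],
  ],
)

```text
time_s: 7.65
eef_pos: [0.6278, 0.0294, 0.0468]
eef_rot: [0.0, 0.644, 0.765, 0.0]
wrist_force: [-0.1, 0.4, -1.2]
opening: 0.691
```

>>> apply_moves(
  moves=[
    [[0,0,0.1,0,0,0,0.4],[0,0,0.1,0,0,0,0.4],[0,0,0.2,0,0,0,0.4],[0,0,0.2,0,0,0,0.4]],
  ],
)

```text
time_s: 8.05
eef_pos: [0.6276, 0.0294, 0.0445]
eef_rot: [-0.0, 0.644, 0.765, -0.0]
wrist_force: [1.2, -0.7, -1.5]
opening: 0.688
```

>>> apply_moves(
  moves=[
    [[0,0,0.1,0,0,0,0.4],[0,0,0.1,0,0,0,0.4],[0,0,0.1,0,0,0,0.4]],
  ],
)

```text
time_s: 8.35
eef_pos: [0.6278, 0.0293, 0.0438]
eef_rot: [0.0, 0.644, 0.765, 0.0]
wrist_force: [0.5, 0.2, -0.2]
opening: 0.693
```

>>> apply_moves(
  moves=[
    [[0,0,0.1,0,0,0,0.4],[0,0,0.1,0,0,0,0.4],[0,0,0.1,0,0,0,0.4]],
  ],
)

```text
time_s: 8.65
eef_pos: [0.6279, 0.0292, 0.0437]
eef_rot: [0.0, 0.644, 0.765, -0.0]
wrist_force: [-3.6, -1.2, 6.1]
opening: 0.688
```

Contact: 6 N upward, so the foot is on the coaster. I'll release slowly and then rise straight up.

>>> apply_moves(
  moves=[
    [[0,0,-0.05,0,0,0,0.7],[0,0,-0.05,0,0,0,0.75],[0,0,-0.05,0,0,0,0.8],[0,0,-0.05,0,0,0,0.9],[0,0,-0.05,0,0,0,1],[0,0,-0.05,0,0,0,1],[0,0,-0.05,0,0,0,1],[0,0,-0.05,0,0,0,1]],
  ],
)

```text
time_s: 9.45
eef_pos: [0.6278, 0.0294, 0.0432]
eef_rot: [0.0, 0.644, 0.765, 0.0]
wrist_force: [0.6, -0.1, 1.2]
opening: 1.004
```

>>> apply_moves(
  moves=[
    [[0,0,-0.5,0,0,0,1],[0,0,-1.5,0,0,0,1],[0,0,-3,0,0,0,1],[0,0,-5,0,0,0,1],[0,0,-8,0,0,0,1],[0,0,-11,0,0,0,1],[0,0,-13,0,0,0,1],[0,0,-13,0,0,0,1]],
  ],
)

```text
time_s: 10.25
eef_pos: [0.6306, 0.0291, 0.179]
eef_rot: [0.004, 0.644, 0.765, 0.002]
wrist_force: [0.3, -1.0, -0.5]
opening: 0.996
```

```bash
python3 - <<'E'
from h import *
go([.5135,.011,.15])
crop("side",220,180,80,75,8,"p2.png")
for z in (.008,.058): print((proj("side",[.627,.029,z])-[219.5,179.5])*8)
for s in(0,.015): print("pad",(proj("side",[.5135,.011,.056])-[219.5,179.5])*8)
E
```

```text
t 10.25 pos [0.6306 0.0291 0.179 ] F [ 0.3 -1.  -0.5] shift cm [  0.23 -11.87   2.8 ] turn [0.0085 0.0028 0.0011]
[152.18256237 437.05710031]
[146.78037274 361.02043878]
pad [442.83147959 459.77921026]
pad [442.83147959 459.77921026]
```

View pics/p2.png

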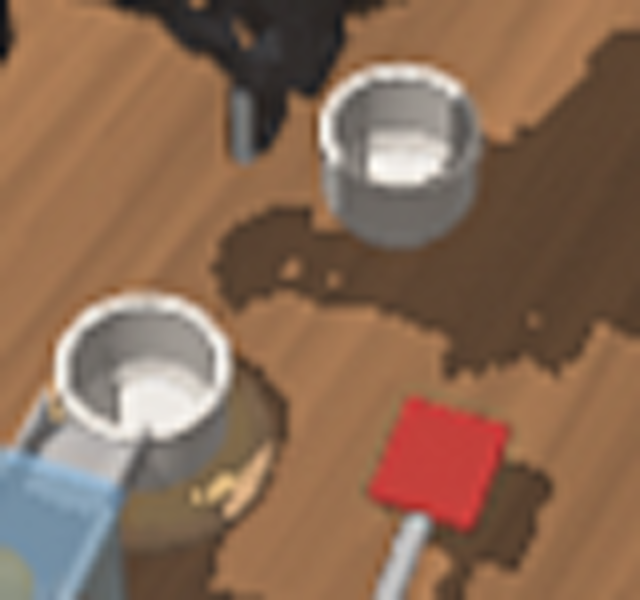

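The cup stands on the coaster. Its rim centre reads (144,367) against a predicted (147,361), so it is within about 3 mm. Next I'll shut the fingers and go over the pad.

>>> apply_moves(
  moves=[
    [[0,0,0,0,0,0,1],[0.1,-2,0,0,0,0,0.5],[0.2,-5,0,0,0,0,0],[0.2,-8,1,0,0,0,0],[0.2,-10.5,2,0,0,0,0],[0.2,-11.8,2.8,0,0,0,0],[0.2,-11.8,2.8,0,0,0,0],[0.2,-11.8,2.8,0,0,0,0]],
  ],
)

```text
time_s: 11.1
eef_pos: [0.5111, 0.0112, 0.1448]
eef_rot: [-0.0, 0.644, 0.765, -0.0]
wrist_force: [0.6, -0.0, 1.2]
opening: -0.001
```

>>> apply_moves(
  moves=[
    [[0,0,1,0,0,0,0],[0,0,2,0,0,0,0],[0,0,3,0,0,0,0],[0,0,4,0,0,0,0],[0,0,5,0,0,0,0],[0,0,5,0,0,0,0]],
  ],
)

```text
time_s: 11.7
eef_pos: [0.5098, 0.0115, 0.0932]
eef_rot: [-0.002, 0.644, 0.765, -0.001]
wrist_force: [0.1, -0.5, 0.1]
opening: 0.0
```

```bash
python3 - <<'E'
from h import *
go([.5135,.011,.078])
E
```

```text
t 11.7 pos [0.5098 0.0115 0.0932] F [ 0.1 -0.5  0.1] shift cm [-0.11  0.36  1.52] turn [-0.0033 -0.0013  0.001 ]
```

>>> apply_moves(
  moves=[
    [[0,0.3,0.5,0,0,0,0],[0,0.3,1,0,0,0,0],[0,0.3,1.5,0,0,0,0],[0,0.3,1.7,0,0,0,0],[0,0.3,1.9,0,0,0,0],[0,0.3,2.1,0,0,0,0],[0,0.3,2.3,0,0,0,0],[0,0.3,2.3,0,0,0,0]],
  ],
)

```text
time_s: 12.5
eef_pos: [0.514, 0.0117, 0.072]
eef_rot: [-0.0, 0.644, 0.765, -0.0]
wrist_force: [0.1, 0.2, -0.0]
opening: -0.003
```

>>> apply_moves(
  moves=[
    [[0,0,0.2,0,0,0,0],[0,0,0.4,0,0,0,0],[0,0,0.6,0,0,0,0],[0,0,0.6,0,0,0,0]],
  ],
)

```text
time_s: 12.9
eef_pos: [0.5138, 0.0117, 0.0659]
eef_rot: [-0.0, 0.644, 0.765, -0.0]
wrist_force: [-0.2, 0.1, -0.3]
opening: 0.003
```

>>> apply_moves(
  moves=[
    [[0,0,0.2,0,0,0,0],[0,0,0.4,0,0,0,0],[0,0,0.6,0,0,0,0],[0,0,0.8,0,0,0,0],[0,0,0.8,0,0,0,0],[0,0,0.8,0,0,0,0]],
  ],
)

```text
time_s: 13.5
eef_pos: [0.5141, 0.0117, 0.0582]
eef_rot: [-0.0, 0.644, 0.765, -0.0]
wrist_force: [-0.8, 0.0, 1.0]
opening: -0.002
```

>>> apply_moves(
  moves=[
    [[0,0,0.1,0,0,0,0],[0,0,0.2,0,0,0,0],[0,0,0.3,0,0,0,0],[0,0,0.3,0,0,0,0]],
  ],
)

```text
time_s: 13.9
eef_pos: [0.514, 0.0117, 0.0551]
eef_rot: [-0.0, 0.644, 0.765, -0.0]
wrist_force: [0.0, 0.5, 0.4]
opening: 0.003
```

```bash
cat >> h.py <<'E'
def red(n,im=None):
    a=(camera(n) if im is None else im).astype(int);m=(a[...,0]>110)&(a[...,1]<70)&(a[...,2]<70)
    if n=="side": m[:,:230]=0
    v,u=np.nonzero(m);return (u.mean().round(1),v.mean().round(1),u.min(),u.max(),v.min(),v.max(),len(u)) if len(u) else None
E
python3 - <<'E'
from h import *
old=cv2.imread("pics/side0.png")[:,:,::-1];print("before",red("side",cv2.resize(old,(512,384),interpolation=cv2.INTER_AREA)))
print("now",red("side"))
crop("side",240,160,80,75,8,"p3.png")
E
```

```text
before (np.float64(274.6), np.float64(237.7), np.int64(266), np.int64(283), np.int64(230), np.int64(245), 187)
now (np.float64(274.0), np.float64(240.4), np.int64(266), np.int64(282), np.int64(233), np.int64(246), 106)
```

View pics/p3.png

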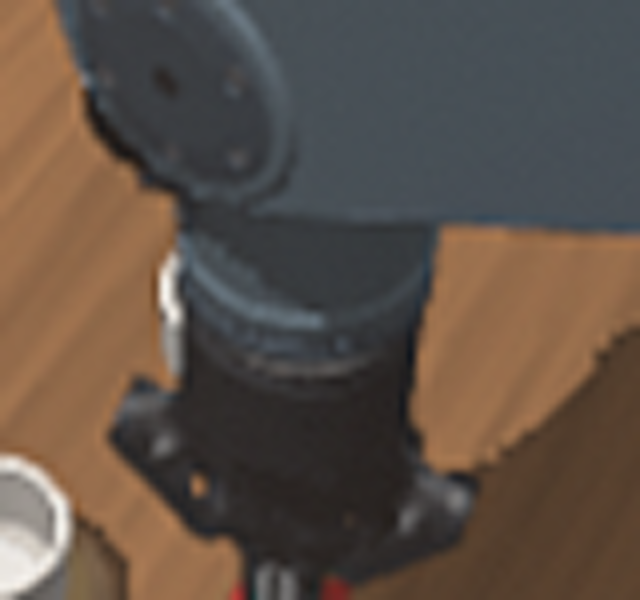

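The fingers are over the red pad: fingers at about (275,585) in the crop, pad behind them. The pad is still up. I'll press on in small steps, watching force.

>>> apply_moves(
  moves=[
    [[0,0,0.2,0,0,0,0],[0,0,0.4,0,0,0,0],[0,0,0.6,0,0,0,0],[0,0,0.6,0,0,0,0]],
  ],
)

```text
time_s: 14.4
eef_pos: [0.5141, 0.0117, 0.049]
eef_rot: [-0.0, 0.644, 0.765, -0.0]
wrist_force: [-0.7, -0.3, 2.3]
opening: -0.001
```

```bash
python3 - <<'E'
from h import *
print(red("side"),get_obs()["wrist_force"])
E
```

```text
(np.float64(274.0), np.float64(240.8), np.int64(266), np.int64(282), np.int64(234), np.int64(246), 94) [-0.14280245  1.0889225  -0.0398351 ]
```

>>> apply_moves(
  moves=[
    [[0,0,0.1,0,0,0,0],[0,0,0.2,0,0,0,0],[0,0,0.3,0,0,0,0],[0,0,0.4,0,0,0,0],[0,0,0.5,0,0,0,0],[0,0,0.6,0,0,0,0],[0,0,0.6,0,0,0,0]],
  ],
)

```text
time_s: 15.15
eef_pos: [0.5142, 0.0115, 0.0432]
eef_rot: [0.0, 0.644, 0.765, -0.0]
wrist_force: [-1.2, -1.5, 3.1]
opening: -0.001
```

```bash
python3 - <<'E'
from h import *
print(red("side"),get_obs()["wrist_force"])
E
```

```text
(np.float64(274.0), np.float64(241.7), np.int64(266), np.int64(282), np.int64(235), np.int64(246), 92) [-0.67948355 -2.55889199  3.22723139]
```

Contact at about 3 N. I'll keep pressing smoothly.

>>> apply_moves(
  moves=[
    [[0,0,0.15,0,0,0,0],[0,0,0.3,0,0,0,0],[0,0,0.45,0,0,0,0],[0,0,0.6,0,0,0,0],[0,0,0.75,0,0,0,0],[0,0,0.9,0,0,0,0],[0,0,1,0,0,0,0],[0,0,1,0,0,0,0]],
  ],
)

```text
time_s: 16.0
eef_pos: [0.5142, 0.0118, 0.0332]
eef_rot: [0.0, 0.644, 0.765, 0.0]
wrist_force: [0.1, -2.3, 4.9]
opening: -0.003
```

```bash
python3 - <<'E'
from h import *
print(red("side"),get_obs()["wrist_force"])
E
```

```text
(np.float64(273.9), np.float64(243.4), np.int64(266), np.int64(282), np.int64(237), np.int64(248), 90) [-0.39802355 -2.12981782  5.08631591]
```

>>> apply_moves(
  moves=[
    [[0,0,0.15,0,0,0,0],[0,0,0.3,0,0,0,0],[0,0,0.45,0,0,0,0],[0,0,0.6,0,0,0,0],[0,0,0.75,0,0,0,0],[0,0,0.9,0,0,0,0],[0,0,1,0,0,0,0],[0,0,1,0,0,0,0]],
  ],
)

```text
time_s: 16.85
eef_pos: [0.5141, 0.0125, 0.0231]
eef_rot: [-0.0, 0.644, 0.765, 0.0]
wrist_force: [-0.6, 3.5, 5.7]
opening: -0.002
```

```bash
python3 - <<'E'
from h import *
print(red("side"),get_obs()["wrist_force"])
E
```

```text
(np.float64(273.3), np.float64(245.5), np.int64(266), np.int64(281), np.int64(239), np.int64(250), 84) [-0.76494899  2.14809848  6.06968336]
```

>>> apply_moves(
  moves=[
    [[0,0,0.15,0,0,0,0],[0,0,0.3,0,0,0,0],[0,0,0.45,0,0,0,0],[0,0,0.6,0,0,0,0],[0,0,0.7,0,0,0,0],[0,0,0.8,0,0,0,0],[0,0,0.8,0,0,0,0]],
  ],
)

```text
time_s: 17.6
eef_pos: [0.5142, 0.0124, 0.0152]
eef_rot: [-0.0, 0.644, 0.765, 0.0]
wrist_force: [-1.0, 1.5, 7.6]
opening: -0.002
```

```bash
python3 - <<'E'
from h import *
print(red("side"),get_obs()["wrist_force"])
E
```

```text
(np.float64(273.3), np.float64(247.1), np.int64(266), np.int64(281), np.int64(241), np.int64(252), 82) [-1.59953206  3.39690874  6.97276719]
```

>>> apply_moves(
  moves=[
    [[0,0,0.1,0,0,0,0],[0,0,0.2,0,0,0,0],[0,0,0.3,0,0,0,0],[0,0,0.3,0,0,0,0]],
  ],
)

```text
time_s: 18.05
eef_pos: [0.5144, 0.0126, 0.0133]
eef_rot: [-0.0, 0.644, 0.765, 0.001]
wrist_force: [-4.6, 3.0, 18.6]
opening: -0.001
```

```bash
python3 - <<'E'
from h import *
print(red("side"),get_obs()["wrist_force"])
E
```

```text
(np.float64(273.2), np.float64(247.5), np.int64(266), np.int64(281), np.int64(242), np.int64(252), 85) [-4.49507234  4.75413222 17.98325749]
```

At the stop (18 N). I'll hold for the praline and check the inside of the cup by its colour.

>>> apply_moves(
  moves=[
    [[0,0,0,0,0,0,0],[0,0,0,0,0,0,0],[0,0,0,0,0,0,0],[0,0,0,0,0,0,0],[0,0,0,0,0,0,0],[0,0,0,0,0,0,0],[0,0,0,0,0,0,0]],
  ],
)

```text
time_s: 18.8
eef_pos: [0.5144, 0.0126, 0.0134]
eef_rot: [-0.0, 0.644, 0.765, 0.001]
wrist_force: [-4.9, 3.2, 18.6]
opening: 0.001
```

```bash
python3 - <<'E'
from h import *
p2=cv2.resize(cv2.imread("pics/p2.png")[:,:,::-1],(80,75),interpolation=cv2.INTER_AREA).astype(int)
a=camera("side")[180:255,220:300].astype(int)
print(get_obs()["wrist_force"])
for n,m in(("before",p2),("now",a)):
    c=m[38:55,9:29]; sat=c[...,0]-c[...,2]
    print(n);print(sat[::2,::1])
cv2.imwrite("pics/hold.png",a[:,:,::-1])
E
```

```text
[-4.49416368  3.05503745 17.76214748]
before
[[83 67 38 30 27 15 10  8  9  9 10 11 10 18 28 39 60 79 72 63]
 [39 16  9  8  8  9  9 10 10 12 11 11 11 12 10  9 17 42 72 82]
 [ 9  7  8  9  9  9 10 11 11 10 11 12 12 12 11 11 10 12 16 49]
 [ 8  8  9  9  9  9  9 10 11 11 12 12 11 12 12 12 12  9  5 19]
 [ 9  9  9  8 10 11 14 15 16 16 15 16 16 15 14 13 12 10  7 19]
 [ 8  8 10 10  9  9 15 10  9  6  6  6  7 10 13 14 15 14 13 23]
 [13 12 10 11 10 10 12  8  8  9  8  8  9  8  9 10 11 14  8 30]
 [10 14 15 16 13 13 11  9  9  9  9  9  9  9 11 15 11  8  7 30]
 [ 6  6  5  7  9 10 13 13  8  7 14 14 12 10  9  9  8  6 10 38]]
now
[[ 83  65  33  28  26  13   9   8   8   8   9  11  10  18  25  35  58  78
   77  76]
 [ 35  16  11   8   8   9  10  10  10  12  11  11  10  10  10   9  18  34
   62  80]
 [ 10   7   8   8   8   7   4  -1   1   4   1   4   8  11  11  11  10  13
   16  49]
 [  7   9   7   6   0  18  95 150 155 155 146 115  42   8   9  11  12   9
    9  15]
 [  8   8   6   2  36 132 149 140 137 140 143 143 131  53   7  12  11  11
    7  18]
 [ 11  11  10   1  53 132 144 142 139 139 139 131 114  57  10  12  15  14
   12  19]
 [-17 -17 -11  -7  -7  66 115 127 126 119 110  95  66  12   5  15   9  15
    6  29]
 [-20  -5  -1   0  -5 -12  -9  14  21  25  19  15  11  13  13  15   9   8
    4  29]
 [-10   8   8   8  10  14  15  14   8   6  14  14  12   9   6   7   8   7
    6  38]][ WARN:0@0.806] global loadsave.cpp:1063 imwrite_ Unsupported depth image for selected encoder is fallbacked to CV_8U.
```

A gold ball is in the middle of the cup. I'll ease the lever up at about 12 mm/s.

>>> apply_moves(
  moves=[
    [[0,0,-0.1,0,0,0,0],[0,0,-0.2,0,0,0,0],[0,0,-0.3,0,0,0,0],[0,0,-0.42,0,0,0,0],[0,0,-0.54,0,0,0,0],[0,0,-0.66,0,0,0,0],[0,0,-0.78,0,0,0,0],[0,0,-0.9,0,0,0,0]],
  ],
)

```text
time_s: 19.65
eef_pos: [0.5144, 0.0113, 0.0214]
eef_rot: [0.0, 0.644, 0.765, -0.0]
wrist_force: [-0.5, -3.7, 5.2]
opening: 0.002
```

>>> apply_moves(
  moves=[
    [[0,0,-0.12,0,0,0,0],[0,0,-0.24,0,0,0,0],[0,0,-0.36,0,0,0,0],[0,0,-0.48,0,0,0,0],[0,0,-0.6,0,0,0,0],[0,0,-0.72,0,0,0,0],[0,0,-0.84,0,0,0,0],[0,0,-0.96,0,0,0,0]],
  ],
)

```text
time_s: 20.45
eef_pos: [0.5143, 0.0117, 0.031]
eef_rot: [0.0, 0.644, 0.765, 0.0]
wrist_force: [1.0, -4.5, 4.3]
opening: -0.002
```

>>> apply_moves(
  moves=[
    [[0,0,-0.12,0,0,0,0],[0,0,-0.24,0,0,0,0],[0,0,-0.36,0,0,0,0],[0,0,-0.48,0,0,0,0],[0,0,-0.6,0,0,0,0],[0,0,-0.72,0,0,0,0],[0,0,-0.84,0,0,0,0],[0,0,-0.96,0,0,0,0]],
  ],
)

```text
time_s: 21.25
eef_pos: [0.5141, 0.0118, 0.0405]
eef_rot: [-0.0, 0.644, 0.765, 0.0]
wrist_force: [1.6, -2.0, 3.5]
opening: 0.0
```

>>> apply_moves(
  moves=[
    [[0,0,-0.1,0,0,0,0],[0,0,-0.2,0,0,0,0],[0,0,-0.3,0,0,0,0],[0,0,-0.4,0,0,0,0],[0,0,-0.5,0,0,0,0],[0,0,-0.6,0,0,0,0],[0,0,-0.7,0,0,0,0],[0,0,-0.8,0,0,0,0]],
  ],
)

```text
time_s: 22.05
eef_pos: [0.5139, 0.012, 0.0484]
eef_rot: [-0.0, 0.644, 0.765, 0.0]
wrist_force: [1.7, 0.6, 2.7]
opening: 0.003
```

>>> apply_moves(
  moves=[
    [[0,0,-0.1,0,0,0,0],[0,0,-0.2,0,0,0,0],[0,0,-0.3,0,0,0,0],[0,0,-0.4,0,0,0,0],[0,0,-0.5,0,0,0,0],[0,0,-0.6,0,0,0,0],[0,0,-0.7,0,0,0,0],[0,0,-0.8,0,0,0,0]],
  ],
)

```text
time_s: 22.85
eef_pos: [0.5141, 0.0117, 0.0565]
eef_rot: [-0.0, 0.644, 0.765, -0.0]
wrist_force: [0.5, 0.9, -0.1]
opening: 0.001
```

```bash
python3 - <<'E'
from h import *
print(red("side"),get_obs()["wrist_force"])
E
```

```text
(np.float64(274.2), np.float64(240.2), np.int64(266), np.int64(282), np.int64(233), np.int64(246), 110) [ 1.16475782  0.47764605 -0.33038499]
```

The lever is back up (lower edge 246, zero force). I'll rise clear and check.

>>> apply_moves(
  moves=[
    [[0,0,-0.3,0,0,0,0],[0,0,-1,0,0,0,0],[0,0,-2.5,0,0,0,0],[0,0,-5,0,0,0,0],[0,0,-8,0,0,0,0],[-2,-2,-11,0,0,0,0],[-5,-4,-13,0,0,0,0],[-8,-6,-14,0,0,0,0]],
  ],
)

```text
time_s: 23.7
eef_pos: [0.4693, -0.0784, 0.1995]
eef_rot: [0.002, 0.643, 0.766, 0.001]
wrist_force: [1.1, -0.7, 0.1]
opening: -0.004
```

>>> apply_moves(
  moves=[
    [[-3,0,0,0,0,0,0],[-6,0,0,0,0,0,0],[-6,0,0,0,0,0,0],[-6,0,0,0,0,0,0],[-6,0,0,0,0,0,0]],
  ],
)

```text
time_s: 24.2
eef_pos: [0.4787, -0.1356, 0.1964]
eef_rot: [-0.0, 0.644, 0.765, 0.0]
wrist_force: [-0.6, 0.3, -0.4]
opening: -0.003
```

```bash
python3 - <<'E'
from h import *
print(red("side"))
crop("side",180,130,160,120,5,"fin.png");go([.5,0,.2])
E
```

```text
(np.float64(274.7), np.float64(237.9), np.int64(266), np.int64(282), np.int64(230), np.int64(246), 185)
t 24.3 pos [ 0.4788 -0.1354  0.1964] F [ 0.4  1.2 -0.3] shift cm [12.97  4.42 -0.36] turn [-0.0002 -0.0004  0.0023]
```

```bash
python3 - <<'E'
from h import *
p2=cv2.resize(cv2.imread("pics/p2.png")[:,:,::-1],(80,75),interpolation=cv2.INTER_AREA).astype(int)
s0=cv2.resize(cv2.imread("pics/side0.png")[:,:,::-1],(512,384),interpolation=cv2.INTER_AREA).astype(int)
im=camera("side").astype(int);a=im[180:255,220:300]
d=a-p2
c=a[38:52,9:27];v,u=np.nonzero(c[...,0]-c[...,2]>90);U,V=u.mean()+229,v.mean()+218
print("gold",U,V,len(u),"pos",atz("side",U,V,.008+.018))
m=np.zeros((75,80),bool);m[36:60,5:30]=1;m[40:54,10:27]=0
print("rim diff mean",np.abs(d)[m].mean())
k=np.abs(im-s0).sum(2);print("pot",k[155:182,250:274].mean(),"spoon",k[125:147,298:330].mean(),"box",k[232:310,178:222].mean(),"pad",k[228:248,264:286].mean())
print(get_obs()["wrist_force"])
hand_in()
E
```

```text
gold 237.57407407407408 227.11111111111111 54 pos [0.63597266 0.01876488 0.026     ]
rim diff mean 5.179558011049724
pot 13.544753086419753 spoon 160.07102272727272 box 33.49067599067599 pad 26.970454545454544
[ 0.51547974 -0.29659101 -0.96241377]
the job is handed in; nothing more can be done
```

The praline is in the cup and the lever is back up with the lid shut; the job was handed in at about 24 s of the 58 s. No verdict is reported.

**What I did:**
- I picked the white cup nearest the base and stood it on the coaster within about 3 mm of the middle. I let it go before touching the lever.
- I pressed the red pad down to its stop, where the wrist force jumped to about 18 N.
- I eased the pad back up over roughly 3 s, at about 12 mm/s.

**Last checks, all by numbers because the 12 pictures were used up:**
- **Praline:** a gold patch sits inside the cup. Its position works out about 14 mm from the coaster's centre, inside the 22 mm limit, but this is rough because the ball's height was assumed.
- **Cup:** its rim looks essentially the same as just after I set it down.
- **Lever:** the red pad is back at its starting pixels (274.7, 237.9), against (274.6, 237.7) at the start. I inferred that the lid is shut from this.
- **Robot:** it stands clear of everything, with only about 1 N of noise at the wrist.
- **Jam pot:** its part of the side picture is nearly unchanged.

**What disagreed or was not settled:**
- The spoon's part of the side picture differs strongly from the start. I think the arm was in the way, since the tool never went near the spoon, but I did not confirm it.
- The closed fingertips met the pad about 27 mm lower than the stated tip length predicts. I found the contact by force instead.

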